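# Make the bench air gun safe: shut the air off and bleed the gun

### The job

Shut this air station down for the night. Slide the orange bowl of springs sideways until it stands wholly clear of the line that the gun's nozzle points along, with a finger's width to spare, keeping it upright on the bench, and turn the blue knob on the filter fully clockwise to its stop to shut off the air. Only when both are done, squeeze the red trigger fully, hold it in for two seconds to let out the air trapped in the gun, and let it spring back; leave the other things on the bench where they are.

Things in the scene. Friction and masses are not known exactly. Their poses are not given: they have to be found in the camera images.
- air_station: bolted-down station: steel plate (x -35 to 70, y -55 to 150 mm) with an air gun clamped on its side, middle plane 58 mm up (33 mm thick, clamp top 79), and a filter (46 mm square, axis x 0, y 118). Origin on the bench under the gun's valve body; z up, nozzle along -y; black grip along -x, raked 0.2 rad to +y, 26 mm wide, ends at x -115, y 25. Only the plate lies below trigger and grip
- nozzle_tip (a point): mouth of the gun's nozzle, 58 mm above the bench, just above the height of the bowl's rim; air would leave it level along the station's -y, on the line x = 0 of the station
- grip_back (a point): point on the back face (+y side) of the black grip, at half its height, across from the trigger pad; one jaw of a squeeze comes here
- trigger_pad (a point): point on the front face (-y side) of the red trigger, where it is pressed: 46 mm from its upright hinge pin, 58 mm above the bench; the trigger is 80 mm long, 24 mm tall, 8 mm thick. Pad and grip back are about 60 mm apart at rest, 44 mm when squeezed. Axes turn with the trigger
- trigger (a joint): angle of the red trigger about its upright pin, rad: 0 at rest, 0.32 pressed home against the stop (the pad moves about 15 mm towards the grip). Sprung: about 5 N at the pad to start it, 11 N to hold it home; springs back when let go
- shutoff_knob (a joint): how far the air is open, rad: 0 = turned fully clockwise (seen from above) against its stop, air shut; it grows anticlockwise to 3.6. Friction holds it where it is left (0.08 N m)
- knob_top (a point): middle of the top of the round blue fluted knob on the filter (43 mm diameter, 33 mm tall), 136 mm above the bench; it turns about the vertical through this point
- spring_bowl: round orange plastic bowl with coil springs in it, 131 mm across the rim, 55 mm tall, flat foot 80 mm across, 250 g, loose; origin at the centre of its underside, z up. At first it stands in front of the nozzle. Away from the robot it has room up to the front rim of a beige tray at world x 0.64
- tape_roll: roll of blue tape lying flat, 68 mm across, 19 mm tall, bystander; origin at the centre of its underside
- sealant: red sealant bottle with a black cap, 26 x 46 x 118 mm, upright, bystander; origin at the centre of its underside
- sleeve: light grey metal sleeve standing upright behind the filter, 34 mm across, 41 mm tall, bystander; origin at the centre of its underside

How it is judged:
By the outcome, as a careful person would: the job done as asked, in the order asked, and still so for the second after the job is handed in, with the robot touching nothing.
It also fails if it takes over 72 s, if anything falls off the work surface, if the arm or the gripper's body presses on something with over 40 N, if the wrist force passes 120 N, or if a joint passes its speed limit or range.

### The arm

A 7-joint arm with a two-finger parallel gripper is mounted at the origin on a cart in front of the work surface, level with it; the furniture and walls round the work are solid. World frame = base frame: x ahead of the robot, y to its left, z up, the work surface at z = 0. Lengths are in m, angles in degrees, forces in N, time in s.
With the tool pointing down it reaches from about 0.35 to 0.9 m from the base axis. Payload 8.1 kg.
Tool frame: the origin (TCP) lies at the very end of the fingers, on their centre line; the grasp point (between the pads) lies 19 mm behind it (manip.hold_point_z is the z of the grasp point in the tool frame, in m); z points along the fingers, y is the direction in which the jaws open and shut (so a half turn about z gives the same grasp; the last joint's range is limited). The gripper opens to 85 mm and grips with 20 to 120 N. Pads are 22 mm wide; open, the fingers measure 114 mm over their backs; the gripper's body (76 mm by 85 mm) begins 54 mm behind the grasp point. The pads swing forward as they close: fully open they stand 13 mm farther back than shut.
Start: joints at [-69.133, 24.895, 1.432, 90.138, -0.665, 64.973, -4.303], TCP at [0.281, 0.558, 0.231] pointing down, gripper open.
Joint ranges: [-149.89, 149.89], [-25.12, 119.58], [-72.63, 75.52], [4.76, 147.25], [-75.54, 255.54], [6.69, 114.76], [-157.13, 157.13]. Speed limits (degrees/s): [127.2, 127.2, 172.46, 172.46, 180, 180, 180].

### API

Orientations are given as [roll, pitch, yaw] about the fixed x, y, z axes, in that order (R = Rz(yaw) Ry(pitch) Rx(roll)).
In Python, from workcell import readout, cams, job_done, manip gives the robot as it stands.
- The arm moves only by the tool carry_out, never from a script. Its argument "deltas" is a list that holds one entry, the list of rows, each a list of 7 numbers: the shift along the tool's x, y, z in mm, then the turn, a rotation vector about the tool's x, y, z in rad, then the closure, from 0 (fully open) to 1 (shut). In form: [[[x, y, z, wx, wy, wz, claw], ...]]. A call has 1 to 12 rows; each row is the pose to reach, as a shift and turn from the pose commanded when the call began, along the tool's axes at that moment; what a row does not reach only later rows make up. A row lasts 1/12 s, in which the tool goes at most 41.7 mm and 7.16 degrees, less where a joint would pass 70% of its speed; a pose out of reach is approached as far as the arm can. A call with a gripper value outside its range is refused whole. The fingers move at their own pace and stop on an object; "squeeze" is the grip in N (left out, the last holds). Time passes only in rows, so rows that repeat a pose let the fingers close. It gives the time, the measured TCP pose, the force and the opening at its end, in the units of the state.
- readout.get_obs(): the state, without advancing time (a new reading comes with each control period).
- cams.get_image(name): name is "scene" or "top" or "wrist"; returns a dict with "pixels" (384x512x3 uint8, blue, green, red), "range_z" (384x512 float32, m along the optical axis (not along the pixel's ray), 0 where there is no reading), "fx", "fy", "cx", "cy" (pixels), "rvec" (rotation vector, rad) and "tvec" (3), from world to camera coordinates, as OpenCV has them. Camera axes: x right, y down, z forward; pixel columns grow to the right and rows downward; lengths in m; the calibration is good to about 2 mm. The wrist camera is an equidistant fisheye: a pixel r from the principal point sees the ray r / f radians off the axis. A picture is of the moment at which its call begins.
- job_done(): hands the job in, once; it reports no verdict.
The state is a dict: "time": time; "qpos": joint angles; "joint_velocities": joint speeds; "joint_torque": joint torques, N m; "position": TCP position; "tool_rot": TCP orientation; "ft_force": force on the tool from outside, world axes, zero at the start; "torque": the same for the moment, N m; "width": finger opening in m.
Only numpy, scipy, OpenCV 4.12 (cv2) and the standard library are available. Lean on these libraries where they do the work, as an engineer would, in place of code of your own. Each camera call takes 0.05 s, during which the arm holds its last target. There are 200 camera calls.

## Working session

There is one attempt and no reset: what is moved stays moved. The work goes in short steps, Python scripts to look and compute and a tool call to move; the robot and the scene stay as the last step left them, time stands still between calls to the robot, and variables do not carry over. Pictures are saved under pics/ and viewed, about 8 in all and at most 12, crops included, and the job is handed in when it is done.

Besides the shell and the picture viewer there is one more tool, called after ">>>" as a command line: name --argument value ..., lists and objects as JSON in quotes. carry_out: Moves the arm, as the interface text tells. Its arguments: {"type":"object","properties":{"deltas":{"type":"array","items":{"type":"array","items":{"type":"array","items":{"type":"number"}}}},"squeeze":{"type":"number"}},"required":["deltas"]}

```bash
ls; mkdir -p pics; cat > h.py <<'E'
import numpy as np, cv2
from workcell import readout, cams, job_done, manip
from scipy.spatial.transform import Rotation as Ro
def cloud(im):
    R=cv2.Rodrigues(np.array(im['rvec'],float))[0]; t=np.array(im['tvec'],float).ravel()
    z=im['range_z']; v,u=np.mgrid[:384,:512]
    P=np.stack([(u-im['cx'])/im['fx']*z,(v-im['cy'])/im['fy']*z,z],-1)
    P=(P-t)@R; P[z<=0]=np.nan
    return P
E
python3 - <<'E'
from h import *
print(readout.get_obs(), manip.hold_point_z)
a=[cams.get_image(n) for n in('scene','top')]
for n,i in zip('st',a): np.savez(f'{n}.npz',**i)
cv2.imwrite('pics/a.png',a[0]['pixels']);cv2.imwrite('pics/b.png',cv2.resize(a[1]['pixels'],(768,576)))
E
```

```text
pics
{'time': 0.0, 'qpos': array([-69.13138033,  24.93692758,   1.43080378,  90.18867905,
        -0.66454199,  64.97313668,  -4.30240142]), 'joint_velocities': array([ 0.0971939 , -0.08739197,  0.00915977, -0.04884809,  0.03325806,
       -0.01540649, -0.06396623]), 'joint_torque': array([ 4.32279849e-04, -6.70491600e+01,  1.02560934e+00, -3.16201651e+01,
        1.57239177e-02,  1.27228018e-02,  5.76184348e-06]), 'position': array([0.28110905, 0.55765314, 0.23052365]), 'tool_rot': array([-1.79909943e+02,  8.28289399e-03,  1.53249432e+02]), 'ft_force': array([ 1.0468912 , -0.65227666,  0.37260482]), 'torque': array([-0.01082773,  0.00620324,  0.01061227]), 'width': 0.08572062110338993} -0.0187
```

View pics/a.png

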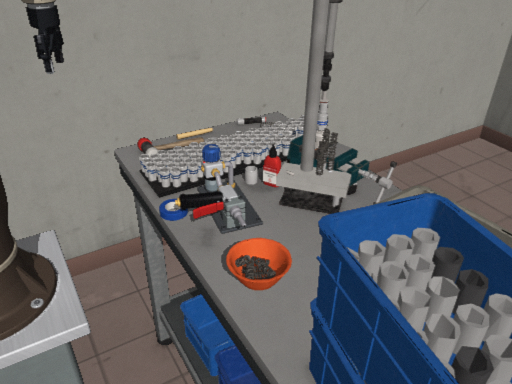

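View pics/b.png

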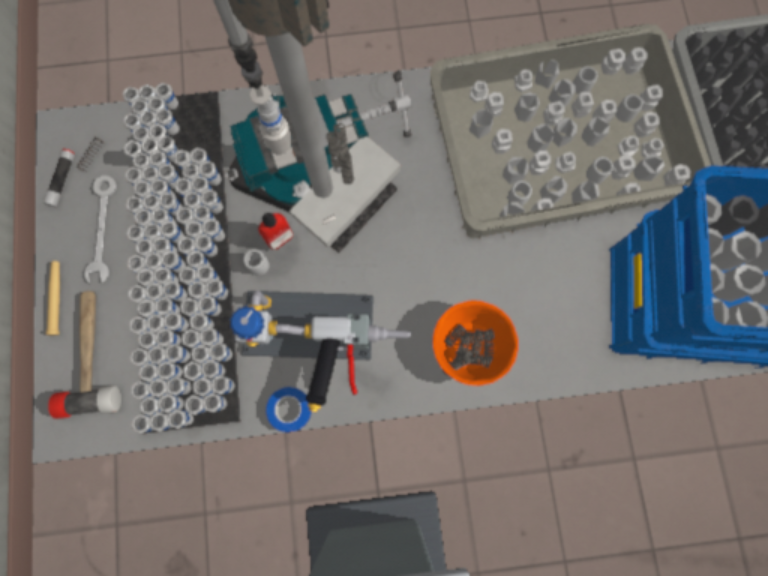

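The scene image shows the bowl at (258,263), the station around (230,205) and the knob at (212,155). In the top view (768 px wide) the bowl is at (475,342), the knob at (246,322), the trigger at (351,370) and the nozzle tip at (408,335).

```bash
python3 - <<'E'
from h import *
for n in 'st':
    im=dict(np.load(n+'.npz')); P=cloud(im); h=cv2.cvtColor(im['pixels'],cv2.COLOR_BGR2HSV); H,S,V=h[...,0],h[...,1],h[...,2]
    print(n,'cam',-(cv2.Rodrigues(im['rvec'])[0].T@im['tvec'].ravel()))
    x,y,z=P[...,0],P[...,1],P[...,2]
    reg=(x>.2)&(x<.8)&(y>-.4)&(y<.7)&(z>0.004)
    def st(name,m):
        m=m&reg
        if m.sum()<3: print(name,m.sum());return
        p=P[m]; print(name,m.sum(),'med',np.median(p,0).round(3),'min',np.percentile(p,2,axis=0).round(3),'max',np.percentile(p,98,axis=0).round(3))
    org=(H>=5)&(H<=14)&(S>180)&(V>120); st('bowl',org&(y<.25)); st('bowlrim',org&(z>.048)&(y<.25))
    st('red',((H<5)|(H>174))&(S>150)&(z<.1))
    blue=(H>100)&(H<125)&(S>130)
    st('knob',blue&(z>.1)&(z<.16)&(y>.2)); st('knobtop',blue&(z>.128)&(z<.145)&(y>.2)); st('tape',blue&(z<.03)&(y>.2))
    # plate: z 2..15mm grey dark
    if n=='t':
        m=reg&(z>.003)&(z<.02)&(V<100)&(S<60)&(x<.55)&(y>.1)&(y<.42)
        c=m.astype(np.uint8); k,l,s,ct=cv2.connectedComponentsWithStats(c)
        for i in np.argsort(-s[1:,4])[:3]+1:
            p=P[l==i]; print('plate',s[i],cv2.minAreaRect((p[:,:2]*1000).astype(np.float32)),np.median(p[:,2]))
        st('nozzle',(z>.045)&(z<.075)&(y>.15)&(y<.23)&~org)
        for X,Y in((408,335),(330,328),(351,350),(354,388),(322,370),(316,398),(276,232),(255,262),(290,410)):
            print((X,Y),P[int(Y/1.5),int(X/1.5)].round(3))
E
```

```text
s cam [ 0.118515   -0.78248874  0.64835213]
bowl 1665 med [ 0.491 -0.193  0.038] min [ 0.417 -0.274  0.007] max [ 0.535 -0.156  0.051]
bowlrim 406 med [ 0.468 -0.218  0.05 ] min [ 0.413 -0.277  0.048] max [ 0.538 -0.154  0.052]
red 605 med [0.48  0.051 0.061] min [ 0.424 -0.03   0.008] max [0.704 0.422 0.085]
knob 0
knobtop 0
tape 0
t cam [ 0.38369337 -0.06263758  0.93675055]
bowl 1724 med [ 0.482 -0.222  0.036] min [ 0.418 -0.271  0.005] max [ 0.534 -0.154  0.053]
bowlrim 480 med [ 0.485 -0.206  0.05 ] min [ 0.415 -0.274  0.048] max [ 0.537 -0.151  0.053]
red 453 med [0.475 0.079 0.068] min [ 0.428 -0.027  0.029] max [0.7   0.432 0.087]
knob 0
knobtop 0
tape 0
plate [121 218  39  68 659] ((476.52093505859375, 203.20721435546875), (89.5294418334961, 146.9814453125), 89.73665618896484) 0.014311413796199544
plate [161 228  21  10 137] ((512.447509765625, 123.10188293457031), (47.64384841918945, 20.8175106048584), 80.03485870361328) 0.008463825925527165
plate [118 259  12   8  31] ((453.3033447265625, 239.0018310546875), (9.246647834777832, 25.63467025756836), 19.513046264648438) 0.007366477822626607
nozzle 2895 med [0.611 0.193 0.061] min [0.426 0.16  0.046] max [0.791 0.228 0.066]
(408, 335) [ 0.498 -0.113  0.063]
(330, 328) [0.521 0.    0.078]
(351, 350) [ 0.485 -0.027  0.068]
(354, 388) [ 0.43  -0.025  0.069]
(322, 370) [0.462 0.02  0.074]
(316, 398) [0.422 0.033 0.072]
(276, 232) [0.679 0.068 0.074]
(255, 262) [0.657 0.117 0.002]
(290, 410) [0.412 0.082 0.001]
```

```bash
python3 - <<'E'
from h import *
C={}
for n in 'st':
    im=dict(np.load(n+'.npz')); P=cloud(im); h=cv2.cvtColor(im['pixels'],cv2.COLOR_BGR2HSV); H,S,V=h[...,0],h[...,1],h[...,2]
    x,y,z=P[...,0],P[...,1],P[...,2]
    reg=(x>.3)&(x<.75)&(y>-.4)&(y<.25)&(z>0.004)
    def st(name,m):
        m=m&reg
        if m.sum()<3: print(name,m.sum());return
        p=P[m]; (cx,cy),r=cv2.minEnclosingCircle((p[:,:2]*1000).astype(np.float32))
        print(name,m.sum(),'med',np.median(p,0).round(3),'min',np.percentile(p,2,axis=0).round(3),'max',np.percentile(p,98,axis=0).round(3),'circ',round(cx),round(cy),round(r))
    print(n)
    org=(H>=5)&(H<=14)&(S>180)&(V>120)&(y<-.12); st('bowlrim',org&(z>.048))
    red=((H<5)|(H>174))&(S>150); st('trig',red&(x<.52)&(z>.03)); 
    p=P[red&reg&(x<.52)&(z>.062)]; print(' trig line',cv2.fitLine((p[:,:2]*1000).astype(np.float32),2,0,.01,.01).ravel())
    st('seal',red&(x>.55))
    blue=(H>100)&(H<125)&(S>130)
    st('knobtop',blue&(z>.13)&(z<.145)); st('knob',blue&(z>.1)&(z<.145));st('tape',blue&(z<.03)&(z>.012))
    m=reg&(x<.6)&(y>-.13)&(z>.07)&(z<.09); st('clamp',m)
    m=reg&(z>.05)&(z<.075)&(y<-.06)&(y>-.13)&(x>.45)&(x<.55)&(S<80); st('nozzle',m)
    p=P[m]; print(' noz line',cv2.fitLine((p[:,:2]*1000).astype(np.float32),2,0,.01,.01).ravel())
    m=reg&(V<60)&(S<80)&(z>.05)&(x<.5)&(y>-.02)&(y<.07); st('grip',m)
    p=P[m]; print(' grip',cv2.minAreaRect((p[:,:2]*1000).astype(np.float32)))
    m=(z>.004)&(z<.02)&(x>.4)&(x<.58)&(y>-.08)&(y<.16)&(S<70); p=P[m];print('plate',m.sum(),np.median(p[:,2]), cv2.minAreaRect((p[:,:2]*1000).astype(np.float32)))
    m=(abs(z)<.008)&(y<-.1)&(y>-.3)&(x<.5); st0=P[m]; print('bench edge',np.percentile(st0[:,0],[0,1,3]))
im=dict(np.load('t.npz'))
cv2.imwrite('pics/c.png',cv2.resize(im['pixels'][185:295,145:285],None,fx=5,fy=5,interpolation=cv2.INTER_CUBIC))
E
```

```text
s
bowlrim 406 med [ 0.468 -0.218  0.05 ] min [ 0.413 -0.277  0.048] max [ 0.538 -0.154  0.052] circ 475 -214 66
trig 295 med [ 0.457 -0.027  0.061] min [ 0.422 -0.031  0.048] max [0.494 0.003 0.071] circ 467 43 85
 trig line [  0.88755184   0.46070787 456.41104    -23.891308  ]
seal 243 med [0.687 0.063 0.067] min [0.672 0.051 0.006] max [0.706 0.083 0.085] circ 689 70 23
knobtop 81 med [0.529 0.101 0.134] min [0.516 0.09  0.13 ] max [0.548 0.122 0.137] circ 534 108 20
knob 228 med [0.528 0.096 0.125] min [0.514 0.089 0.106] max [0.549 0.119 0.136] circ 534 107 21
tape 197 med [0.4   0.063 0.018] min [0.381 0.046 0.012] max [0.434 0.111 0.021] circ 412 79 34
clamp 819 med [0.514 0.013 0.074] min [ 0.42  -0.054  0.07 ] max [0.579 0.111 0.088] circ 511 33 103
nozzle 155 med [ 0.501 -0.079  0.063] min [ 0.495 -0.117  0.053] max [ 0.517 -0.062  0.07 ] circ 511 -89 34
 noz line [ 1.4691691e-01  9.8914886e-01  5.0274319e+02 -8.3628593e+01]
grip 467 med [0.452 0.013 0.068] min [ 0.415 -0.007  0.051] max [0.498 0.034 0.075] circ 458 15 48
 grip ((458.03839111328125, 15.38665771484375), (26.5
[... 880 characters left out ...]
43 0.112 0.023] circ 412 81 34
clamp 1360 med [0.51  0.011 0.074] min [ 0.419 -0.054  0.07 ] max [0.577 0.11  0.088] circ 505 40 107
nozzle 166 med [ 0.501 -0.08   0.065] min [ 0.494 -0.114  0.058] max [ 0.515 -0.061  0.071] circ 506 -88 29
 noz line [ 1.6951616e-01  9.8552740e-01  5.0232297e+02 -8.3223854e+01]
grip 468 med [0.458 0.019 0.072] min [ 0.417 -0.004  0.066] max [0.498 0.041 0.076] circ 459 16 48
 grip ((459.8518981933594, 18.505146026611328), (26.857830047607422, 93.0157241821289), 69.83470916748047)
plate 1900 0.008403707351201647 ((490.33380126953125, 40.56031799316406), (179.18411254882812, 238.8663330078125), 0.06466536968946457)
bench edge [0.14442257 0.14788804 0.37924966]
```

View pics/c.png

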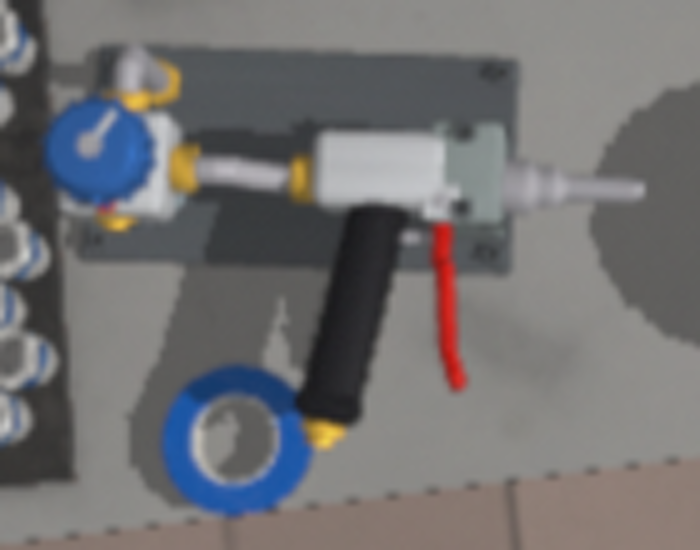

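The crop shows the knob pointer at upper right, the trigger at (450,310), the grip at (350,310) and the nozzle tip at (640,188). The station is yawed about -8.3°. The bench edge is close to the bowl on the robot's side, so the bowl has to go away from the robot.

```bash
python3 - <<'E'
from h import *
im=dict(np.load('t.npz')); P=cloud(im).reshape(-1,3); P=P[~np.isnan(P[:,0])]
r=np.hypot(P[:,0]-.476,P[:,1]+.213); far=(P[:,0]>.476)
for a in range(0,70,5):
    m=(r>a/1e3)&(r<(a+5)/1e3); f=m&far&(abs(P[:,1]+.213)<.3*(P[:,0]-.476))
    print(a,'z med/max',np.median(P[m,2]).round(3),P[m,2].max().round(3),'far side',P[f,2].round(3)[:8])
m=(P[:,0]>.58)&(P[:,0]<.72)&(P[:,2]>.02)
for y in np.arange(-.36,-.1,.03):
    q=P[m&(abs(P[:,1]-y)<.01)]
    print(y.round(2), q[q[:,0].argmin()].round(3) if len(q) else None, 'bench edge', np.sort(P[(abs(P[:,2])<.01)&(abs(P[:,1]-y)<.01)&(P[:,0]>.25),0])[:2].round(3))
th=np.radians(-8.3);R=np.array([[np.cos(th),-np.sin(th)],[np.sin(th),np.cos(th)]])
o=np.array([534,111])-R@[0,118]; print('origin',o,'nozzle line at y=-113,-213,-250',[o[0]+(y-o[1])*np.tan(-th) for y in(-113,-213,-250)])
for q in([-35,-55],[70,-55],[70,150],[-35,150],[-115,25]): print(q,(o+R@q).round(0))
E
cat >> h.py <<'E'
def delta(p0,r0,p1,r1):
    A=Ro.from_euler('xyz',r0,degrees=True);B=Ro.from_euler('xyz',r1,degrees=True)
    d=A.inv().apply(np.array(p1)-np.array(p0))*1000; w=(A.inv()*B).as_rotvec()
    print(d.round(1),w.round(4), 'rows>=',max(np.linalg.norm(d)/41.7,np.degrees(np.linalg.norm(w))/7.16).round(1))
E
python3 - <<'E'
from h import *
o=readout.get_obs()
delta(o['position'],o['tool_rot'],[.491,-.215,.15],[180,0,78])
E
```

```text
0 z med/max 0.015 0.036 far side [0.035 0.032]
5 z med/max 0.019 0.035 far side [0.035 0.034 0.032]
10 z med/max 0.02 0.038 far side [0.025 0.033 0.024 0.015 0.018]
15 z med/max 0.024 0.049 far side [0.016 0.016 0.017 0.025 0.034 0.028 0.019 0.003]
20 z med/max 0.019 0.052 far side [0.005 0.004 0.002 0.005 0.001 0.007 0.002 0.003]
25 z med/max 0.019 0.056 far side [0.005 0.005 0.005 0.005 0.005 0.018 0.006 0.004]
30 z med/max 0.011 0.055 far side [0.006 0.006 0.005 0.005 0.004 0.006 0.005 0.005]
35 z med/max 0.008 0.046 far side [0.013 0.012 0.011 0.008 0.009 0.008 0.008 0.014]
40 z med/max 0.015 0.042 far side [0.02  0.019 0.018 0.021 0.018 0.02  0.017 0.019]
45 z med/max 0.024 0.036 far side [0.031 0.028 0.031 0.031 0.031 0.03  0.031 0.033]
50 z med/max 0.037 0.049 far side [0.046 0.046 0.043 0.042 0.044 0.044 0.044 0.043]
55 z med/max 0.048 0.054 far side [0.051 0.053 0.05  0.052 0.048 0.049 0.05  0.05 ]
60 z med/max 0.05 0.056 far side [0.05  0.05  0.05  0.052 0.052 0.055 0.053 0.051]
65 z med/max 0.001 0.054 far side []
-0.36 [ 0.647 -0.352  0.081] bench edge [0.378 0.379]
-0.33 [ 0.646 -0.321  0.076] bench edge [0.378 0.379]
-0.3 [ 0.643 -0.292  0.079] bench edge [0.378 0.379]
-0.27 [ 0.641 -0.262  0.076] bench edge [0.378 0.379]
-0.24 [ 0.64  -0.245  0.076] bench edge [0.378 0.378]
-0.21 [ 0.684 -0.219  0.08 ] bench edge [0.378 0.379]
-0.18 None bench edge [0.378 0.379]
-0.15 None bench edge [0.378 0.379]
-0.12 None bench edge [0.378 0.378]
origin [516.96596828  -5.76404311] nozzle line at y=-113,-213,-250 [np.float64(501.32193401988815), np.float64(486.7335117073382), np.float64(481.33579545169476)]
[-35, -55] [474. -55.]
[70, -55] [578. -70.]
[70, 150] [608. 133.]
[-35, 150] [504. 148.]
[-115, 25] [407.  36.]
[-535.2 -595.4   81.5] [-1.1000e-03  1.1000e-03  1.3133e+00] rows>= 19.3
```

```bash
python3 - <<'E'
from h import *
o=readout.get_obs()
delta(o['position'],o['tool_rot'],[.502,-.223,.15],[180,0,159])
E
```

```text
[-548.6 -597.6   81.5] [-1.400e-03  1.000e-04 -1.004e-01] rows>= 19.6
```

>>> carry_out --deltas '[[[-25, -27, 0, 0, 0, -0.005, 1], [-50, -54, 0, 0, 0, -0.01, 1], [-75, -82, 5, 0, 0, -0.015, 1], [-100, -109, 10, 0, 0, -0.02, 1], [-125, -136, 15, 0, 0, -0.025, 1], [-150, -163, 20, 0, 0, -0.03, 1], [-175, -191, 25, 0, 0, -0.035, 1], [-200, -218, 30, 0, 0, -0.04, 1], [-225, -245, 35, 0, 0, -0.045, 1], [-250, -272, 40, 0, 0, -0.05, 1], [-275, -300, 40, 0, 0, -0.055, 1], [-300, -327, 40, 0, 0, -0.06, 1]]]' --squeeze 30

```text
time: 1.1
position: [0.4016, 0.129, 0.191]
tool_rot: [-180.0, -0.0, 156.7]
ft_force: [0.5, 0.7, -0.7]
width: -0.0005
```

```bash
python3 - <<'E'
from h import *
o=readout.get_obs(); print(o['qpos'].round(1),o['position'],o['tool_rot'])
delta(o['position'],o['tool_rot'],[.502,-.223,.15],[180,0,159])
E
```

```text
[-35.3   8.3  11.6 120.6  -2.1  51.3  44.2] [0.40162865 0.12904985 0.19096802] [-1.79966590e+02 -3.32013106e-02  1.56703811e+02]
[-231.4 -283.6   41. ] [-0.0006 -0.0006 -0.0401] rows>= 8.8
```

>>> carry_out --deltas '[[[-24, -29, 4, 0, 0, -0.004, 1], [-48, -58, 8, 0, 0, -0.008, 1], [-72, -87, 12, 0, 0, -0.012, 1], [-96, -116, 16, 0, 0, -0.016, 1], [-120, -145, 20, 0, 0, -0.02, 1], [-144, -174, 24, 0, 0, -0.024, 1], [-168, -203, 28, 0, 0, -0.028, 1], [-192, -232, 32, 0, 0, -0.032, 1], [-216, -261, 36, 0, 0, -0.036, 1], [-231, -280, 41, 0, 0, -0.04, 1], [-231, -280, 41, 0, 0, -0.04, 1], [-231, -280, 41, 0, 0, -0.04, 1]]]'

```text
time: 2.1
position: [0.5027, -0.2191, 0.1496]
tool_rot: [-180.0, -0.1, 158.8]
ft_force: [-0.4, 1.1, 0.4]
width: 0.0002
```

```bash
python3 - <<'E'
from h import *
o=readout.get_obs(); print(o['qpos'].round(1),o['position'],o['tool_rot'])
delta(o['position'],o['tool_rot'],[.502,-.223,.024],[180,0,159])
i=cams.get_image('wrist'); cv2.imwrite('pics/d.png',i['pixels'])
E
```

```text
[  1.9  23.4  21.7 108.  -10.8  50.7  97.6] [ 0.50271099 -0.21910223  0.14957637] [-1.79953439e+02 -7.02669285e-02  1.58795371e+02]
[ -0.9  -3.8 125.6] [-0.0008 -0.0012 -0.0036] rows>= 3.0
```

View pics/d.png

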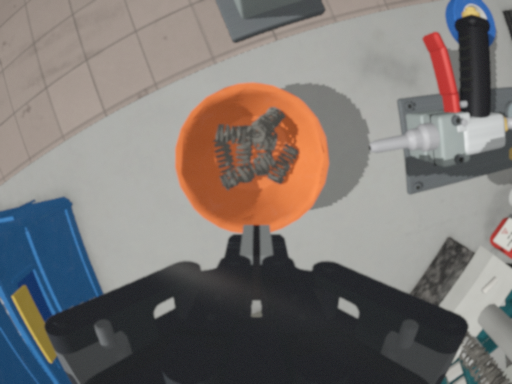

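The wrist view shows the bowl around (252,157), with its springs near the middle and the far floor free. The fingertips are at (255,235). I'll descend just inside the far wall.

>>> carry_out --deltas '[[[-1, -4, 15, 0, 0, 0, 1], [-1, -4, 35, 0, 0, 0, 1], [-1, -4, 55, 0, 0, 0, 1], [-1, -4, 75, 0, 0, 0, 1], [-1, -4, 90, 0, 0, 0, 1], [-1, -4, 100, 0, 0, 0, 1], [-1, -4, 110, 0, 0, 0, 1], [-1, -4, 118, 0, 0, 0, 1], [-1, -4, 124, 0, 0, 0, 1], [-1, -4, 124, 0, 0, 0, 1]]]'

```text
time: 2.98
position: [0.5025, -0.2211, 0.0255]
tool_rot: [180.0, -0.1, 159.0]
ft_force: [-0.2, -0.4, -0.4]
width: -0.0001
```

>>> carry_out --deltas '[[[-3, 0, 0, 0, 0, 0, 1], [-7, 0, 0, 0, 0, 0, 1], [-12, 0, 0, 0, 0, 0, 1], [-18, 0, 0, 0, 0, 0, 1], [-24, 0, 0, 0, 0, 0, 1], [-30, 0, 0, 0, 0, 0, 1], [-36, 0, 0, 0, 0, 0, 1], [-42, 0, 0, 0, 0, 0, 1], [-48, 0, 0, 0, 0, 0, 1], [-54, 0, 0, 0, 0, 0, 1], [-58, 0, 0, 0, 0, 0, 1], [-60, 0, 0, 0, 0, 0, 1]]]'

```text
time: 3.98
position: [0.5596, -0.2433, 0.0263]
tool_rot: [-180.0, 0.0, 159.0]
ft_force: [-2.0, 0.3, 1.0]
width: 0.0001
```

```bash
cat > bowl.py <<'E'
from h import *
o=readout.get_obs(); print(o['time'],o['position'],o['tool_rot'],o['ft_force'])
for n in('scene','top'):
    im=cams.get_image(n); P=cloud(im); h=cv2.cvtColor(im['pixels'],cv2.COLOR_BGR2HSV)
    z=P[...,2]; m=(h[...,0]>=5)&(h[...,0]<=14)&(h[...,1]>180)&(h[...,2]>120)&(z>.046)&(P[...,1]<-.12)&(P[...,0]>.3)&(P[...,0]<.7)
    p=P[m]; print(n,m.sum(),cv2.minEnclosingCircle((p[:,:2]*1000).astype(np.float32)),'rim z',np.percentile(p[:,2],[5,50,95]).round(3),'ext',(p.min(0)*1000).round(),(p.max(0)*1000).round())
E
python3 bowl.py
```

```text
3.9833 [ 0.55956212 -0.2433343   0.02627656] [-1.79997851e+02  2.13207628e-02  1.58984672e+02] [-1.96200675  0.33113332  0.99209306]
scene 450 ((524.2075805664062, -230.74440002441406), 65.8756332397461) rim z [0.047 0.05  0.053] ext [ 460. -295.   46.] [ 582. -166.   55.]Traceback (most recent call last):
  File "bowl.py", line 6, in <module>
    p=P[m]; print(n,m.sum(),cv2.minEnclosingCircle((p[:,:2]*1000).astype(np.float32)),'rim z',np.percentile(p[:,2],[5,50,95]).round(3),'ext',(p.min(0)*1000).round(),(p.max(0)*1000).round())
                                                                                              ~~~~~~~~~~~~~^^^^^^^^^^^^^^^^^^
    return _quantile_unchecked(
        a, q, axis, out, overwrite_input, method, keepdims, weights)
    return _ureduce(a,
                    func=_quantile_ureduce_func,
    ...<5 lines>...
                    overwrite_input=overwrite_input,
                    method=method)
    r = func(a, **kwargs)
    result = _quantile(arr,
                       quantiles=q,
    ...<2 lines>...
                       out=out,
                       weights=wgt)
    slices_having_nans = np.isnan(arr[-1, ...])
                                  ~~~^^^^^^^^^
IndexError: index -1 is out of bounds for axis 0 with size 0
```

>>> carry_out --deltas '[[[-4, 0, 0, 0, 0, 0, 1], [-9, 0, 0, 0, 0, 0, 1], [-15, 0, 0, 0, 0, 0, 1], [-21, 0, 0, 0, 0, 0, 1], [-27, 0, 0, 0, 0, 0, 1], [-33, 0, 0, 0, 0, 0, 1], [-38, 0, 0, 0, 0, 0, 1], [-42, 0, 0, 0, 0, 0, 1], [-45, 0, 0, 0, 0, 0, 1], [-47, 0, 0, 0, 0, 0, 1], [-47, 0, 0, 0, 0, 0, 1]]]'

```text
time: 5.0
position: [0.6031, -0.2601, 0.0263]
tool_rot: [-180.0, 0.0, 159.0]
ft_force: [-1.7, 0.8, 2.7]
width: -0.0002
```

```bash
sed -i "s/('scene','top')/('scene',)/" bowl.py; python3 bowl.py
```

```text
5.0 [ 0.603088   -0.26010114  0.02629793] [-1.79997207e+02  1.77591425e-02  1.58981318e+02] [-1.74092385  0.75231795  2.7245693 ]
scene 348 ((566.1417846679688, -247.7935028076172), 64.9256362915039) rim z [0.047 0.05  0.053] ext [ 504. -310.   46.] [ 618. -183.   55.]
```

>>> carry_out --deltas '[[[-3, 0, 0, 0, 0, 0, 1], [-3, 0, 0, 0, 0, 0, 1], [5, 0, 0, 0, 0, 0, 1], [12, 0, 0, 0, 0, 0, 1], [12, 0, -15, 0, 0, 0, 1], [12, 0, -40, 0, 0, 0, 1], [12, 0, -75, 0, 0, 0, 0], [12, 0, -115, 0, 0, 0, 0], [12, 20, -145, 0, 0, 0, 0], [12, 50, -165, 0, 0, 0, 0], [12, 85, -180, 0, 0, 0, 0], [12, 115, -185, 0, 0, 0, 0]]]'

```text
time: 6.05
position: [0.6341, -0.1467, 0.2146]
tool_rot: [179.9, 0.3, 159.0]
ft_force: [1.3, 1.1, -0.4]
width: 0.0723
```

```bash
sed -i "s/('scene',)/('scene','top')/" bowl.py; python3 bowl.py; python3 - <<'E'
from h import *
P=np.concatenate([cloud(dict(np.load(n+'.npz'))).reshape(-1,3) for n in 'st'])
r=np.hypot(P[:,0]-.534,P[:,1]-.111);a=np.degrees(np.arctan2(P[:,1]-.111,P[:,0]-.534))
for k in range(-180,180,30):
    m=(a>=k)&(a<k+30); print(k,[(lo,hi,P[m&(r>lo/1e3)&(r<hi/1e3),2].max(initial=0).round(3)) for lo,hi in((24,40),(40,60),(60,90))])
o=readout.get_obs()
delta(o['position'],o['tool_rot'],[.534,.111,.19],[180,0,199])
E
```

```text
6.05 [ 0.63414577 -0.14674502  0.21463552] [179.87944182   0.28077533 158.96526033] [ 1.32517883  1.06392071 -0.42990903]
scene 345 ((568.8722534179688, -248.59376525878906), 65.6553955078125) rim z [0.047 0.049 0.051] ext [ 506. -310.   46.] [ 628. -185.   52.]
top 102 ((578.600830078125, -297.3562927246094), 35.375553131103516) rim z [0.046 0.05  0.052] ext [ 544. -310.   46.] [ 613. -289.   54.]
-180 [(24, 40, np.float64(0.096)), (40, 60, np.float64(0.01)), (60, 90, np.float64(0.006))]
-150 [(24, 40, np.float64(0.099)), (40, 60, np.float64(0.013)), (60, 90, np.float64(0.012))]
-120 [(24, 40, np.float64(0.092)), (40, 60, np.float64(0.087)), (60, 90, np.float64(0.078))]
-90 [(24, 40, np.float64(0.096)), (40, 60, np.float64(0.012)), (60, 90, np.float64(0.074))]
-60 [(24, 40, np.float64(0.097)), (40, 60, np.float64(0.014)), (60, 90, np.float64(0.012))]
-30 [(24, 40, np.float64(0.09)), (40, 60, np.float64(0.087)), (60, 90, np.float64(0.017))]
0 [(24, 40, np.float64(0.093)), (40, 60, np.float64(0.011)), (60, 90, np.float64(0.016))]
30 [(24, 40, np.float64(0.0)), (40, 60, np.float64(0.015)), (60, 90, np.float64(0.065))]
60 [(24, 40, np.float64(0.127)), (40, 60, np.float64(0.023)), (60, 90, np.float64(0.067))]
90 [(24, 40, np.float64(0.098)), (40, 60, np.float64(0.066)), (60, 90, np.float64(0.067))]
120 [(24, 40, np.float64(0.097)), (40, 60, np.float64(0.065)), (60, 90, np.float64(0.067))]
150 [(24, 40, np.float64(0.088)), (40, 60, np.float64(0.005)), (60, 90, np.float64(0.005))]
[183.3 200.1  23. ] [ 0.004   0.0039 -0.6896] rows>= 6.5
```

>>> carry_out --deltas '[[[25, 20, 3, 0, 0, -0.08, 0], [50, 45, 6, 0, 0, -0.17, 0], [75, 70, 9, 0, 0, -0.26, 0], [100, 95, 12, 0, 0, -0.35, 0], [125, 120, 15, 0, 0, -0.44, 0], [145, 145, 18, 0, 0, -0.53, 0], [165, 170, 21, 0, 0, -0.62, 0], [178, 190, 23, 0, 0, -0.69, 0], [180, 198, 23, 0, 0, -0.69, 0], [180, 198, 23, 0, 0, -0.69, 0], [180, 198, 23, 0, 0, -0.69, 0]]]'

```text
time: 7.07
position: [0.5358, 0.1002, 0.1883]
tool_rot: [-180.0, 0.0, -161.6]
ft_force: [1.0, -0.8, 0.3]
width: 0.0852
```

```bash
python3 bowl.py; python3 - <<'E'
from h import *
o=readout.get_obs(); print(o['qpos'].round(1),o['width'],o['torque'])
delta(o['position'],o['tool_rot'],[.534,.111,.106],[180,0,199])
i=cams.get_image('wrist'); cv2.imwrite('pics/e.png',i['pixels'])
# ray to knob centre in wrist view: blue blob
h=cv2.cvtColor(i['pixels'],cv2.COLOR_BGR2HSV); m=((h[...,0]>100)&(h[...,0]<125)&(h[...,1]>130)).astype(np.uint8)
k,l,s,c=cv2.connectedComponentsWithStats(m); R=cv2.Rodrigues(np.array(i['rvec'],float))[0]; C=-R.T@np.array(i['tvec'],float).ravel()
for j in np.argsort(-s[1:,4])[:3]+1:
    d=(c[j]-[i['cx'],i['cy']])/[i['fx'],i['fy']]; t=np.hypot(*d); v=R.T@np.r_[d/t*np.sin(t),np.cos(t)]
    print(s[j],c[j].round(),C.round(3),(C+v*(.13-C[2])/v[2]).round(4))
E
```

```text
7.0667 [0.53579594 0.10021259 0.18825904] [-1.79965678e+02  7.58895802e-03 -1.61559984e+02] [ 0.97973632 -0.78647544  0.33413142]
scene 358 ((567.50634765625, -247.093505859375), 66.49595642089844) rim z [0.047 0.049 0.051] ext [ 505. -310.   46.] [ 626. -185.   53.]
top 552 ((569.606689453125, -246.38473510742188), 64.6388168334961) rim z [0.047 0.05  0.053] ext [ 505. -310.   46.] [ 632. -184.   55.]
[-23.   19.8   9.  105.2  -3.6  55.3  95.9] 0.08551248645212381 [-0.00888838  0.00839982 -0.01665983]
[-1.8 12.1 82.3] [-0.001   0.0001 -0.0118] rows>= 2.0
[ 244  177   59   61 2322] [274. 206.] [0.473 0.078 0.331] [0.5316 0.1108 0.13  ]
[ 246   30   63   62 1773] [277.  61.] [0.473 0.078 0.331] [0.4357 0.0803 0.13  ]
[414   0  15   8  59] [419.   2.] [0.473 0.078 0.331] [0.3457 0.1664 0.13  ]
```

View pics/e.png

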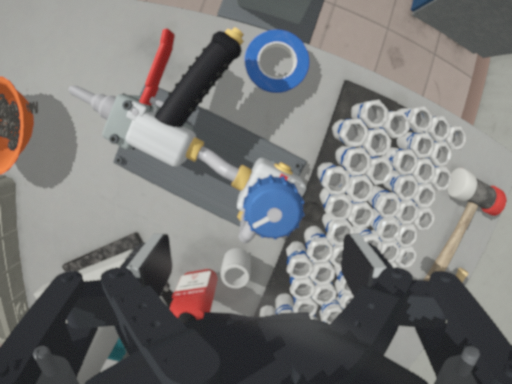

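The wrist view shows the knob at (272,207) with its pointer, and the jaws open on either side of where it will be. I'll descend and grip.

>>> carry_out --deltas '[[[-1, 5, 0, 0, 0, -0.01, 0], [-1, 11, 0, 0, 0, -0.01, 0], [-1, 11, 10, 0, 0, -0.01, 0], [-1, 11, 25, 0, 0, -0.01, 0], [-1, 11, 45, 0, 0, -0.01, 0], [-1, 11, 60, 0, 0, -0.01, 0], [-1, 11, 72, 0, 0, -0.01, 0], [-1, 11, 80, 0, 0, -0.01, 0], [-1, 11, 81, 0, 0, -0.01, 0], [-1, 11, 81, 0, 0, -0.01, 0], [-1, 11, 81, 0, 0, -0.01, 0]]]'

```text
time: 8.13
position: [0.5336, 0.1119, 0.1077]
tool_rot: [-180.0, 0.0, -160.9]
ft_force: [0.7, -0.5, 0.1]
width: 0.0857
```

>>> carry_out --deltas '[[[0, 0, 0, 0, 0, 0, 0.4], [0, 0, 0, 0, 0, 0, 0.6], [0, 0, 0, 0, 0, 0, 1], [0, 0, 0, 0, 0, 0, 1], [0, 0, 0, 0, 0, 0, 1], [0, 0, 0, 0, 0, 0, 1], [0, 0, 0, 0, 0, 0, 1], [0, 0, 0, 0, 0, 0, 1]]]' --squeeze 25

```text
time: 8.8
position: [0.5337, 0.1113, 0.1081]
tool_rot: [-180.0, 0.1, -160.9]
ft_force: [-1.6, -1.5, 4.3]
width: 0.042
```

```bash
python3 - <<'E'
from h import *
o=readout.get_obs(); print(o)
E
```

```text
{'time': 8.8, 'qpos': array([-23.14066864,  25.39637387,   7.71063869, 109.98752213,
        -4.63942081,  44.84863533,  96.17740342]), 'joint_velocities': array([ 0.0957445 , -0.03108288, -0.02646769, -0.05925337,  0.15889138,
        0.03182846, -0.00689929]), 'joint_torque': array([-9.78320651e-01, -5.74414051e+01,  1.41901296e+00, -2.38733411e+01,
       -4.72484641e-01, -4.53288713e-01,  1.99284655e-02]), 'position': array([0.53370636, 0.11134954, 0.10806406]), 'tool_rot': array([-1.79968209e+02,  6.09032204e-02, -1.60944351e+02]), 'ft_force': array([-1.55112256, -1.53367977,  4.25761702]), 'torque': array([-0.51885313,  0.19238316,  0.00782327]), 'width': 0.041968677607818625}
```

>>> carry_out --deltas '[[[0, 0, 0, 0, 0, 0.06, 1], [0, 0, 0, 0, 0, 0.14, 1], [0, 0, 0, 0, 0, 0.22, 1], [0, 0, 0, 0, 0, 0.3, 1], [0, 0, 0, 0, 0, 0.38, 1], [0, 0, 0, 0, 0, 0.46, 1], [0, 0, 0, 0, 0, 0.54, 1], [0, 0, 0, 0, 0, 0.62, 1], [0, 0, 0, 0, 0, 0.7, 1], [0, 0, 0, 0, 0, 0.78, 1], [0, 0, 0, 0, 0, 0.86, 1], [0, 0, 0, 0, 0, 0.9, 1]]]'

```text
time: 9.8
position: [0.5339, 0.1133, 0.1081]
tool_rot: [179.9, 0.0, 147.3]
ft_force: [0.1, 3.2, 4.3]
width: 0.0418
```

```bash
cat > k.py <<'E'
from h import *
o=readout.get_obs(); print(o['qpos'].round(1),o['torque'].round(3),o['ft_force'].round(1),o['width'],o['position'].round(4),o['tool_rot'].round(1))
E
python3 k.py
```

```text
[-33.3  26.3  21.5 110.8 -13.3  45.2  52.9] [0.612 0.004 0.064] [0.1 3.2 4.3] 0.04180433481568034 [0.5339 0.1133 0.1081] [179.9   0.  147.3]
```

>>> carry_out --deltas '[[[0, 0, 0, 0, 0, 0.06, 1], [0, 0, 0, 0, 0, 0.14, 1], [0, 0, 0, 0, 0, 0.22, 1], [0, 0, 0, 0, 0, 0.3, 1], [0, 0, 0, 0, 0, 0.38, 1], [0, 0, 0, 0, 0, 0.46, 1], [0, 0, 0, 0, 0, 0.54, 1], [0, 0, 0, 0, 0, 0.62, 1], [0, 0, 0, 0, 0, 0.7, 1], [0, 0, 0, 0, 0, 0.78, 1], [0, 0, 0, 0, 0, 0.86, 1], [0, 0, 0, 0, 0, 0.9, 1]]]'

```text
time: 10.8
position: [0.5356, 0.1143, 0.1082]
tool_rot: [179.7, -0.1, 95.8]
ft_force: [6.7, 7.0, -2.1]
width: 0.0418
```

```bash
python3 k.py
```

```text
[-43.2  28.6  35.7 111.5 -22.8  46.6  10.9] [ 1.369 -1.287  0.084] [ 6.7  7.  -2.1] 0.04176580035998636 [0.5356 0.1143 0.1082] [ 1.797e+02 -1.000e-01  9.580e+01]
```

>>> carry_out --deltas '[[[1, 1, 0, 0, 0, 0.06, 1], [2, 2, 0, 0, 0, 0.14, 1], [2, 2, 0, 0, 0, 0.22, 1], [2, 2, 0, 0, 0, 0.3, 1], [2, 2, 0, 0, 0, 0.38, 1], [2, 2, 0, 0, 0, 0.46, 1], [2, 2, 0, 0, 0, 0.52, 1], [2, 2, 0, 0, 0, 0.58, 1], [2, 2, 0, 0, 0, 0.64, 1], [2, 2, 0, 0, 0, 0.68, 1]]]'

```text
time: 11.63
position: [0.5371, 0.1141, 0.1082]
tool_rot: [179.8, -0.1, 56.8]
ft_force: [5.5, -1.1, -0.3]
width: 0.042
```

```bash
python3 k.py
```

```text
[-50.1  31.9  46.9 111.7 -30.6  49.2 -20.1] [-0.119 -1.094  0.14 ] [ 5.5 -1.1 -0.3] 0.041960077725426995 [0.5371 0.1141 0.1082] [ 1.798e+02 -1.000e-01  5.680e+01]
```

>>> carry_out --deltas '[[[0, 1, 0, 0, 0, 0.05, 1], [0, 2, 0, 0, 0, 0.1, 1], [0, 2, 0, 0, 0, 0.15, 1], [0, 2, 0, 0, 0, 0.2, 1], [0, 2, 0, 0, 0, 0.25, 1]]]'

```text
time: 12.05
position: [0.5372, 0.1133, 0.1079]
tool_rot: [180.0, -0.1, 42.6]
ft_force: [0.1, -0.6, 3.7]
width: 0.0417
```

```bash
python3 k.py
```

```text
[-52.2  33.5  50.8 111.8 -33.5  50.7 -31.2] [ 0.001 -0.177  0.658] [ 0.1 -0.6  3.7] 0.04167099806745735 [0.5372 0.1133 0.1079] [ 1.80e+02 -1.00e-01  4.26e+01]
```

>>> carry_out --deltas '[[[0, 0, 0, 0, 0, 0.05, 1], [0, 0, 0, 0, 0, 0.1, 1], [0, 0, 0, 0, 0, 0.1, 1]]]'

```text
time: 12.3
position: [0.5375, 0.1132, 0.1078]
tool_rot: [180.0, -0.1, 36.9]
ft_force: [0.5, -0.0, 5.3]
width: 0.0418
```

```bash
python3 k.py
```

```text
[-53.1  34.1  52.4 111.8 -34.8  51.2 -35.7] [-0.009 -0.163  0.127] [ 0.5 -0.   5.3] 0.04182890920341144 [0.5375 0.1132 0.1078] [ 1.80e+02 -1.00e-01  3.69e+01]
```

>>> carry_out --deltas '[[[0, 0, 0, 0, 0, 0.05, 1], [0, 0, 0, 0, 0, 0.08, 1]]]' --squeeze 45

```text
time: 12.47
position: [0.5387, 0.1138, 0.108]
tool_rot: [179.9, -0.2, 32.4]
ft_force: [6.3, 2.5, -1.9]
width: 0.0416
```

```bash
python3 k.py
```

```text
[-53.8  34.7  53.6 111.8 -35.8  51.6 -39.2] [ 0.135 -1.35   0.998] [ 6.3  2.5 -1.9] 0.0415683637111577 [0.5387 0.1138 0.108 ] [179.9  -0.2  32.4]
```

>>> carry_out --deltas '[[[0, 0, 0, 0, 0, 0.04, 1], [0, 0, 0, 0, 0, 0.08, 1]]]'

```text
time: 12.63
position: [0.5383, 0.1133, 0.1081]
tool_rot: [179.9, -0.2, 27.9]
ft_force: [7.6, 2.6, 1.7]
width: 0.0413
```

```bash
python3 k.py
```

```text
[-54.4  35.2  54.9 111.8 -36.7  52.1 -42.7] [ 0.362 -1.661  0.852] [7.6 2.6 1.7] 0.04132776410823153 [0.5383 0.1133 0.1081] [179.9  -0.2  27.9]
```

Torque stays at 0.85–1.0 N m, about ten times the knob's friction, and the jaws skip over the flutes, so the knob is on its stop. Next I'll release, rise and check the pointer.

>>> carry_out --deltas '[[[0, 0, 0, 0, 0, 0, 0], [0, 0, 0, 0, 0, 0, 0], [0, 0, 0, 0, 0, 0, 0], [0, 0, 0, 0, 0, 0, 0], [0, 0, 0, 0, 0, 0, 0], [0, 0, -15, 0, 0, 0, 0], [0, 0, -35, 0, 0, 0, 0], [0, 0, -60, 0, 0, 0, 0], [0, 0, -80, 0, 0, 0, 0], [0, 0, -85, 0, 0, 0, 0]]]' --squeeze 25

```text
time: 13.47
position: [0.538, 0.1126, 0.1951]
tool_rot: [180.0, -0.2, 27.8]
ft_force: [-0.1, -0.6, 0.4]
width: 0.086
```

```bash
python3 k.py; python3 - <<'E'
from h import *
o=readout.get_obs()
delta(o['position'],o['tool_rot'],[.462,.005,.17],[180,0,162])
delta(o['position'],o['tool_rot'],[.498,.058,.18],[180,0,95])
E
```

```text
[-59.3  29.5  61.5 106.8 -29.6  61.4 -48.4] [-0.03  -0.028  0.027] [-0.1 -0.6  0.4] 0.08595930225850874 [0.538  0.1126 0.1951] [180.   -0.2  27.8]
[-117.5   59.8   24.7] [ 4.5000e-03 -1.0000e-03 -2.3428e+00] rows>= 18.7
[-60.9  29.7  14.9] [ 0.0027 -0.0028 -1.1734] rows>= 9.4
```

>>> carry_out --deltas '[[[-5, 2, 1, 0, 0, -0.1, 0], [-10, 5, 2, 0, 0, -0.22, 0], [-16, 8, 4, 0, 0, -0.34, 0], [-22, 11, 6, 0, 0, -0.46, 0], [-28, 14, 8, 0, 0, -0.58, 0], [-34, 17, 10, 0, 0, -0.7, 0], [-40, 20, 12, 0, 0, -0.82, 0], [-46, 23, 13, 0, 0, -0.94, 0], [-52, 26, 14, 0, 0, -1.06, 0], [-61, 30, 15, 0, 0, -1.17, 0]]]'

```text
time: 14.3
position: [0.4963, 0.0582, 0.1768]
tool_rot: [-180.0, -0.0, 95.2]
ft_force: [-0.5, -0.3, -1.1]
width: 0.0855
```

```bash
python3 k.py; python3 - <<'E'
from h import *
o=readout.get_obs()
delta(o['position'],o['tool_rot'],[.462,.005,.17],[180,0,162])
E
```

```text
[-46.   19.6  43.3 113.8 -16.8  52.8  11.1] [-0.021 -0.01  -0.027] [-0.5 -0.3 -1.1] 0.08545576056822002 [0.4963 0.0582 0.1768] [-180.    -0.    95.2]
[-49.8 -39.    6.8] [-2.0000e-04 -3.0000e-04 -1.1656e+00] rows>= 9.3
```

>>> carry_out --deltas '[[[-4, -3, 0, 0, 0, -0.1, 0], [-9, -7, 1, 0, 0, -0.22, 0], [-14, -11, 2, 0, 0, -0.34, 0], [-19, -15, 3, 0, 0, -0.46, 0], [-24, -19, 4, 0, 0, -0.58, 0], [-29, -23, 5, 0, 0, -0.7, 0], [-34, -27, 6, 0, 0, -0.82, 0], [-39, -31, 7, 0, 0, -0.94, 0], [-44, -35, 7, 0, 0, -1.06, 0], [-50, -39, 7, 0, 0, -1.166, 0], [-50, -39, 7, 0, 0, -1.166, 0], [-50, -39, 7, 0, 0, -1.166, 0]]]'

```text
time: 15.3
position: [0.4617, 0.0048, 0.1701]
tool_rot: [180.0, -0.0, 161.4]
ft_force: [-0.3, 0.2, -0.3]
width: 0.0854
```

```bash
python3 k.py; python3 - <<'E'
from h import *
i=cams.get_image('wrist'); np.savez('w.npz',**i); t=cams.get_image('top')
h=cv2.cvtColor(i['pixels'],cv2.COLOR_BGR2HSV);H,S,V=h[...,0],h[...,1],h[...,2]
z=i['range_z']; v,u=np.mgrid[:384,:512]; dx=(u-i['cx'])/i['fx'];dy=(v-i['cy'])/i['fy'];t_=np.hypot(dx,dy)+1e-9
R=cv2.Rodrigues(np.array(i['rvec'],float))[0]; C=-R.T@np.array(i['tvec'],float).ravel()
r=np.stack([dx/t_*np.tan(t_),dy/t_*np.tan(t_),np.ones_like(dx)],-1)
P=(r*z[...,None])@R+C
m=((H<5)|(H>174))&(S>150)&(z>0)&(P[...,0]<.52)&(P[...,2]>.04)&(P[...,2]<.08); p=P[m]
print('trig',m.sum(),p.min(0).round(3),p.max(0).round(3),cv2.minAreaRect((p[:,:2]*1000).astype(np.float32)))
q=p[p[:,2]>.062]; print(cv2.minAreaRect((q[:,:2]*1000).astype(np.float32)),q.min(0).round(3),q.max(0).round(3))
m=(V<70)&(S<90)&(z>0)&(P[...,2]>.055)&(P[...,2]<.085)&(P[...,0]<.5)&(P[...,0]>.4)&(P[...,1]>-.03)&(P[...,1]<.07);p=P[m]
print('grip',m.sum(),cv2.minAreaRect((p[:,:2]*1000).astype(np.float32)),p[:,2].max())
a=i['pixels']; b=cv2.resize(t['pixels'][185:295,145:285],None,fx=3.49,fy=3.49)
cv2.imwrite('pics/f.png',np.hstack([a[:, :311],b[:384]]) if 0 else np.hstack([cv2.resize(a,(440,330)),cv2.resize(b,(360,330))]))
E
```

```text
[-30.6  14.3  28.6 118.4  -9.   49.4  74.5] [ 0.021 -0.011  0.   ] [-0.3  0.2 -0.3] 0.08543074726298754 [0.4617 0.0048 0.1701] [180.   -0.  161.4]
trig 774 [ 0.422 -0.028  0.057] [ 0.494 -0.018  0.072] ((458.0597839355469, -22.77846336364746), (9.308502197265625, 72.2250747680664), 88.34554290771484)
((458.0597839355469, -22.77846336364746), (9.308502197265625, 72.2250747680664), 88.34554290771484) [ 0.422 -0.028  0.062] [ 0.494 -0.018  0.072]
grip 3029 ((459.504638671875, 18.783016204833984), (26.254316329956055, 93.9550552368164), 69.61109924316406) 0.07682277122708381
```

View pics/f.png

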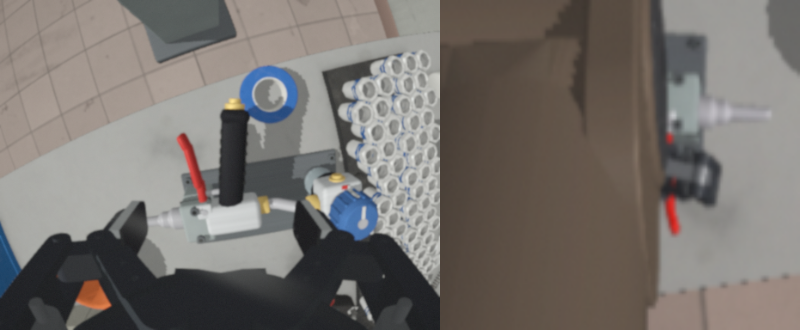

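The left half shows the trigger at (190,165), the grip at (233,160) and the knob at (352,213), with the jaws straddling trigger and grip. The right half (top view) is mostly hidden by the arm. I'll zoom in on the knob pointer.

```bash
python3 - <<'E'
from h import *
i=dict(np.load('w.npz')); e=cv2.imread('pics/e.png'); a=i['pixels']
cv2.imwrite('pics/g.png',np.hstack([cv2.resize(e[165:245,230:310],(360,360),interpolation=2),cv2.resize(a[208:288,370:450],(360,360),interpolation=2)]))
o=readout.get_obs(); delta(o['position'],o['tool_rot'],[.461,.005,.036],[180,0,160])
delta([.461,.005,.036],[180,0,160],[.4625,.0084,.036],[180,0,160])
E
```

```text
[  0.9  -0.6 134.1] [ 0.0002 -0.0002  0.0251] rows>= 3.2
[-0.2  3.7  0. ] [0. 0. 0.] rows>= 0.1
```

View pics/g.png

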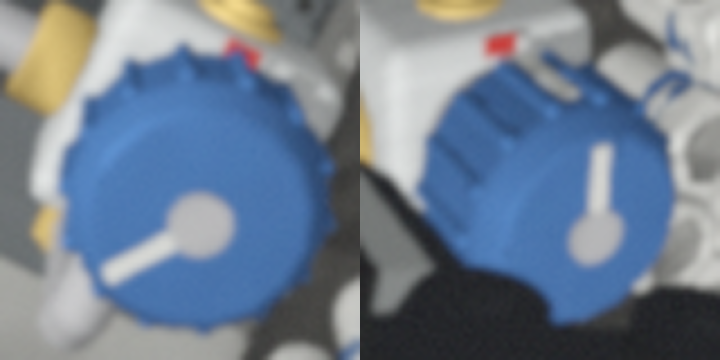

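```bash
python3 - <<'E'
from h import *
i=dict(np.load('w.npz'));R=cv2.Rodrigues(np.array(i['rvec'],float))[0]; C=-R.T@np.array(i['tvec'],float).ravel()
def pt(u,v,z):
    d=(np.array([u,v])-[i['cx'],i['cy']])/[i['fx'],i['fy']]; t=np.hypot(*d); w=R.T@np.r_[d/t*np.sin(t),np.cos(t)]; return (C+w*(z-C[2])/w[2])[:2]*1000
a,b=pt(422.2,260.7,.136),pt(424,240.2,.136); d=b-a; print(a,b,np.degrees(np.arctan2(d[1],d[0])))
for z in(.09,.098,.103): m=pt(401.1,218,z); print(z,m,np.degrees(np.arctan2(*(m-a)[::-1])), 'rng',i['range_z'][218,401])
E
```

```text
[537.11300366 112.62599234] [519.84141005 115.72174697] 169.8382287397397
0.09 [519.95844835 118.44471971] 161.26335668848313 rng 0.2288685
0.098 [515.62883582 115.11580573] 173.38944636049268 rng 0.2288685
0.103 [512.92282799 113.03523449] 179.03077961491837 rng 0.2288685
```

```bash
python3 - <<'E'
from h import *
for n in 'st':
    im=dict(np.load(n+'.npz'));P=cloud(im);S=cv2.cvtColor(im['pixels'],cv2.COLOR_BGR2HSV)[...,1]
    for lo in np.arange(-.12,-.05,.01):
        m=(P[...,1]>lo)&(P[...,1]<lo+.01)&(P[...,2]>.05)&(P[...,2]<.08)&(P[...,0]>.47)&(P[...,0]<.54)&(S<90); p=P[m]
        if len(p): print(n,lo.round(3),m.sum(),p.mean(0).round(4),p[:,0].min().round(4),p[:,0].max().round(4))
E
```

```text
s -0.12 21 [ 0.4985 -0.114   0.0603] 0.4936 0.5036
s -0.11 13 [ 0.5007 -0.1043  0.0615] 0.4956 0.506
s -0.1 16 [ 0.5008 -0.0953  0.061 ] 0.4973 0.5066
s -0.09 23 [ 0.5029 -0.0845  0.062 ] 0.4983 0.5125
s -0.08 40 [ 0.5041 -0.0753  0.0633] 0.4968 0.5142
s -0.07 42 [ 0.5049 -0.0651  0.0651] 0.4942 0.5289
s -0.06 123 [ 0.5138 -0.0549  0.0649] 0.49 0.5357
t -0.12 12 [ 0.4982 -0.1132  0.0623] 0.4936 0.5027
t -0.11 23 [ 0.4989 -0.1049  0.0633] 0.494 0.5037
t -0.1 22 [ 0.4997 -0.095   0.0624] 0.4955 0.5051
t -0.09 27 [ 0.5024 -0.0848  0.0629] 0.4963 0.5085
t -0.08 36 [ 0.5035 -0.0746  0.0649] 0.4953 0.5147
t -0.07 46 [ 0.5053 -0.0647  0.0677] 0.4945 0.5174
t -0.06 76 [ 0.5114 -0.0544  0.0707] 0.4895 0.5335
```

The nozzle tip is at (0.4985, -0.1135), so the line passes the bowl at x≈0.478 and leaves about 24 mm clear. The pointer is at 170°, in line with the red shut mark. Next is the trigger.

>>> carry_out --deltas '[[[1, -1, 15, 0, 0, 0.025, 0], [1, -1, 35, 0, 0, 0.025, 0], [1, -1, 55, 0, 0, 0.025, 0], [1, -1, 75, 0, 0, 0.025, 0], [1, -1, 92, 0, 0, 0.025, 0], [1, -1, 106, 0, 0, 0.025, 0], [1, -1, 118, 0, 0, 0.025, 0], [1, -1, 127, 0, 0, 0.025, 0], [1, -1, 133, 0, 0, 0.025, 0], [1, -1, 133, 0, 0, 0.025, 0]]]'

```text
time: 16.23
position: [0.4604, 0.0045, 0.0364]
tool_rot: [-180.0, -0.1, 160.2]
ft_force: [-0.3, -0.2, -0.1]
width: 0.0852
```

>>> carry_out --deltas '[[[0, 2, 0, 0, 0, 0, 0.1], [0, 4, 0, 0, 0, 0, 0.2], [0, 4, 0, 0, 0, 0, 0.3], [0, 4, 0, 0, 0, 0, 0.4], [0, 4, 0, 0, 0, 0, 0.4], [0, 4, 0, 0, 0, 0, 0.4]]]' --squeeze 35

```text
time: 16.73
position: [0.4621, 0.007, 0.0379]
tool_rot: [-180.0, 0.0, 160.1]
ft_force: [-2.1, -5.1, 4.7]
width: 0.0517
```

```bash
python3 k.py
```

```text
[-24.3  27.1  22.  125.3 -19.5  30.8  82.6] [-1.329  0.552  0.062] [-2.1 -5.1  4.7] 0.05167956706893046 [0.4621 0.007  0.0379] [-180.     0.   160.1]
```

>>> carry_out --deltas '[[[0, 0, 0, 0, 0, 0, 0.5], [0, 1, 0, 0, 0, 0, 0.6], [0, 1, 0, 0, 0, 0, 1], [0, 1, 0, 0, 0, 0, 1], [0, 1, 0, 0, 0, 0, 1], [0, 1, 0, 0, 0, 0, 1]]]' --squeeze 35

```text
time: 17.23
position: [0.4627, 0.009, 0.0384]
tool_rot: [179.9, 0.0, 160.1]
ft_force: [-4.9, -1.0, 14.7]
width: 0.042
```

```bash
python3 k.py; python3 - <<'E'
from h import *
i=cams.get_image('wrist'); cv2.imwrite('pics/hh.png',i['pixels'])
E
```

```text
[-24.4  27.1  22.  125.2 -19.6  30.8  82.4] [-0.419  0.972 -0.656] [-4.9 -1.  14.7] 0.041952487880339735 [0.4627 0.009  0.0384] [179.9   0.  160.1]
```

View pics/hh.png

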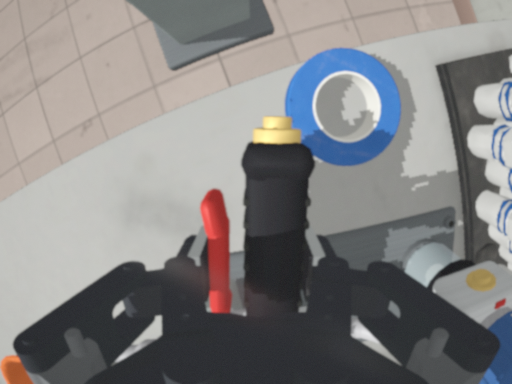

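The wrist view shows the red trigger at (217,250) pressed parallel to the grip at (278,220), both between the pads. The opening of 42 mm is at or below the 44 mm expected when squeezed. Now I'll hold, then release.

>>> carry_out --deltas '[[[0, 0, 0, 0, 0, 0, 1], [0, 0, 0, 0, 0, 0, 1], [0, 0, 0, 0, 0, 0, 1], [0, 0, 0, 0, 0, 0, 1], [0, 0, 0, 0, 0, 0, 1], [0, 0, 0, 0, 0, 0, 1], [0, 0, 0, 0, 0, 0, 1], [0, 0, 0, 0, 0, 0, 1], [0, 0, 0, 0, 0, 0, 1], [0, 0, 0, 0, 0, 0, 1], [0, 0, 0, 0, 0, 0, 1], [0, 0, 0, 0, 0, 0, 1]]]' --squeeze 40

```text
time: 18.28
position: [0.4627, 0.0091, 0.0385]
tool_rot: [179.9, 0.0, 160.1]
ft_force: [-5.1, -1.2, 14.6]
width: 0.0409
```

>>> carry_out --deltas '[[[0, 0, 0, 0, 0, 0, 1], [0, 0, 0, 0, 0, 0, 1], [0, 0, 0, 0, 0, 0, 1], [0, 0, 0, 0, 0, 0, 1], [0, 0, 0, 0, 0, 0, 1], [0, 0, 0, 0, 0, 0, 1], [0, 0, 0, 0, 0, 0, 1], [0, 0, 0, 0, 0, 0, 1], [0, 0, 0, 0, 0, 0, 1], [0, 0, 0, 0, 0, 0, 1], [0, 0, 0, 0, 0, 0, 1], [0, 0, 0, 0, 0, 0, 1]]]'

```text
time: 19.28
position: [0.4628, 0.0091, 0.0385]
tool_rot: [179.9, 0.0, 160.1]
ft_force: [-4.1, -1.7, 15.6]
width: 0.0423
```

>>> carry_out --deltas '[[[0, 0, 0, 0, 0, 0, 1], [0, 0, 0, 0, 0, 0, 1], [0, 0, 0, 0, 0, 0, 1], [0, 0, 0, 0, 0, 0, 1], [0, 0, 0, 0, 0, 0, 1], [0, 0, 0, 0, 0, 0, 1]]]'

```text
time: 19.78
position: [0.4627, 0.0091, 0.0385]
tool_rot: [179.9, 0.0, 160.1]
ft_force: [-4.9, -0.5, 14.5]
width: 0.0416
```

>>> carry_out --deltas '[[[0, 0, 0, 0, 0, 0, 0.6], [0, 0, 0, 0, 0, 0, 0.4], [0, -2, 0, 0, 0, 0, 0.2], [0, -5, 0, 0, 0, 0, 0], [0, -5, 0, 0, 0, 0, 0], [0, -5, 0, 0, 0, 0, 0], [0, -5, 0, 0, 0, 0, 0], [0, -5, 0, 0, 0, 0, 0], [0, -5, 0, 0, 0, 0, 0]]]'

```text
time: 20.53
position: [0.4608, 0.0046, 0.0374]
tool_rot: [180.0, 0.0, 160.2]
ft_force: [-0.4, 0.0, -0.4]
width: 0.0855
```

```bash
python3 k.py
```

```text
[-23.8  27.1  21.9 125.4 -19.5  30.6  83. ] [0.018 0.05  0.043] [-0.4  0.  -0.4] 0.08553069027711692 [0.4608 0.0046 0.0374] [180.    0.  160.2]
```

Free of contact. I'll rise straight up, swing away, and check.

>>> carry_out --deltas '[[[0, 0, -10, 0, 0, 0, 0], [0, 0, -30, 0, 0, 0, 0], [0, 0, -60, 0, 0, 0, 0], [0, 0, -95, 0, 0, 0, 0], [0, 0, -130, 0, 0, 0, 0], [0, 0, -165, 0, 0, 0, 0], [0, 0, -190, 0, 0, 0, 0], [0, 0, -200, 0, 0, 0, 0], [0, 0, -200, 0, 0, 0, 0]]]'

```text
time: 21.28
position: [0.462, 0.0044, 0.24]
tool_rot: [179.8, 0.2, 160.2]
ft_force: [0.5, -0.5, 0.3]
width: 0.0854
```

>>> carry_out --deltas '[[[0, 20, 0, 0, 0, 0, 0], [0, 50, 0, 0, 0, 0, 0], [0, 85, 0, 0, 0, 0, 0], [0, 120, 0, 0, 0, 0, 0], [0, 155, 0, 0, 0, 0, 0], [0, 190, 0, 0, 0, 0, 0], [0, 225, 0, 0, 0, 0, 0], [0, 260, 0, 0, 0, 0, 0], [0, 290, 0, 0, 0, 0, 0], [0, 310, 0, 0, 0, 0, 0], [0, 320, 0, 0, 0, 0, 0], [0, 320, 0, 0, 0, 0, 0]]]'

```text
time: 22.28
position: [0.5685, 0.3072, 0.2351]
tool_rot: [-179.9, -0.1, 160.3]
ft_force: [-0.5, -0.4, 0.4]
width: 0.0849
```

```bash
python3 k.py; python3 bowl.py; python3 - <<'E'
from h import *
t=cams.get_image('top')
P=cloud(t);h=cv2.cvtColor(t['pixels'],cv2.COLOR_BGR2HSV);H,S=h[...,0],h[...,1]
m=((H<5)|(H>174))&(S>150)&(P[...,0]<.52)&(P[...,0]>.38)&(P[...,2]>.05)&(P[...,2]<.08)&(P[...,1]>-.05);p=P[m]
print('trig',m.sum(),cv2.minAreaRect((p[:,:2]*1000).astype(np.float32)))
m=(H>100)&(H<125)&(S>130)&(P[...,2]>.012)&(P[...,2]<.03)&(abs(P[...,1]-.08)<.06)&(P[...,0]<.5);p=P[m]; print('tape',cv2.minEnclosingCircle((p[:,:2]*1000).astype(np.float32)) if len(p) else 0)
cv2.imwrite('pics/z.png',cv2.resize(t['pixels'],(768,576)))
E
```

```text
[-49.1  27.8  24.4  87.9 -12.1  67.1  47.9] [-0.043 -0.003  0.017] [-0.5 -0.4  0.4] 0.08485043200422519 [0.5685 0.3072 0.2351] [-1.799e+02 -1.000e-01  1.603e+02]
22.2833 [0.56854103 0.30718287 0.2351254 ] [-1.79887622e+02 -9.94503741e-02  1.60333929e+02] [-0.52591398 -0.35990442  0.4080623 ]
scene 347 ((568.196533203125, -248.58424377441406), 65.79834747314453) rim z [0.047 0.049 0.051] ext [ 505. -311.   46.] [ 627. -183.   53.]
top 543 ((568.6036376953125, -246.2259063720703), 64.35299682617188) rim z [0.047 0.05  0.053] ext [ 505. -310.   46.] [ 632. -184.   54.]
trig 99 ((456.9088134765625, -23.348325729370117), (7.8441386222839355, 70.54281616210938), 89.21513366699219)
tape ((411.9716491699219, 81.08406066894531), 33.68755340576172)
```

View pics/z.png

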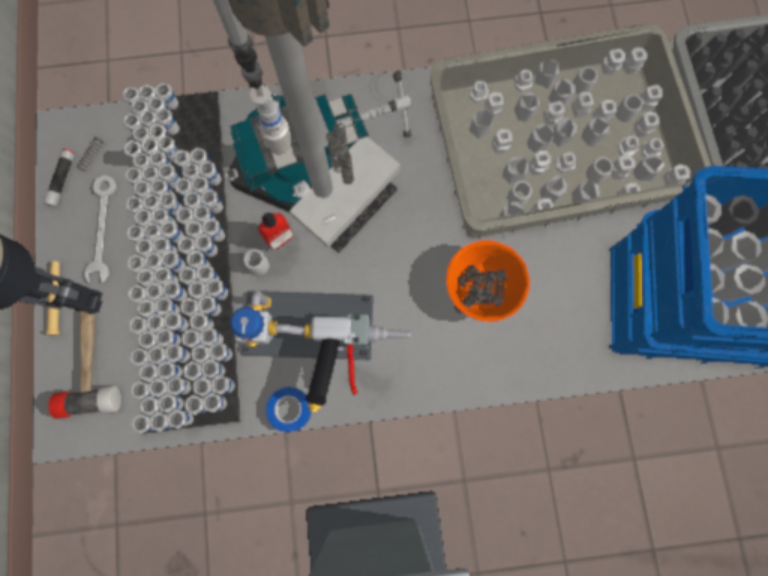

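The final top view shows the bowl at (487,280), clear of the nozzle line at row 335 or so. The trigger has sprung back at (351,370), and the tape, sealant and sleeve have not moved.

```bash
python3 -c "
from h import *
print(job_done())"
```

```text
the job is handed in; nothing more can be done
None
```

The air station is shut down and the job is handed in, at about 22 s on the robot's clock. `job_done()` gives no verdict, so what follows are my own last checks.

- **Bowl:** I slid it away from the robot with the closed fingers pushing on its inside wall. It stands upright at about (0.568, -0.247), roughly 24 mm clear of the nozzle line by the tip-based estimate. It is about 6 mm short of the tray rim.
- **Knob:** I turned it clockwise about 2.7 rad to its stop. The torque rose from 0.08 to between 0.85 and 1.0 N m, and the jaws skipped over the flutes. The pointer afterwards lined up with the red mark on the filter.
- **Trigger:** I squeezed it only after both were done and held it for about 2.5 s. The opening was 42 mm, against the 44 mm expected when squeezed, and the wrist view showed the trigger parallel to the grip. It sprang back to within about 1 mm of where it rested before.
- **Other things:** The tape measured as unmoved. The sealant and sleeve look unmoved in the last top view. The arm is clear and touching nothing.

**Disagreements:** The knob centre came out about 3 mm apart between the top view and the close wrist view. Using the less favourable nozzle line, the bowl's clearance would be about 18 mm instead of 24 mm. While turning, the knob's first stop reading (0.66 N m) fell back briefly as the jaws slipped, so I gripped harder and confirmed the stop again.

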